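# Put the coupling back and slide its tray home

## Task

Put the short white pipe coupling from the bench into the empty middle compartment of the pipe-fittings tray, and slide that tray fully home in its bay of the plywood dock, against the back stop. The tray is wide and shallow and jams if it is pushed off-centre, so push it on its centre line. Leave the screw tray, which also sticks out of the dock, where it is.

Things in the scene. Friction and masses are not known exactly. Their poses are not given: they have to be found in the camera images.
- coupling_center (a point): Centre (30 mm above its underside) of the loose pipe coupling: a white plastic sleeve, 42 mm in diameter, 60 mm tall, 60 g, standing on end on the bench to the left (+y) of the dock. Other white pieces near it: a pipe offcut of the same diameter but 150 mm tall, and a bent elbow.
- fittings_tray: Loose plywood tray 100 (x, into the dock) x 220 (y) x 40 mm, 0.5-1 kg, 45-60 mm out of either bay. Origin: centre of underside; front face at x = -50 mm. Two dividers 26 mm high: white elbows at both ends; empty middle 88 x 95 mm centred on the origin, floor 6 mm up. 2 mm side play; pushed near a corner it turns and wedges; at the centre it slides with 2-5 N.
- screw_tray: Screw tray, to be left alone: the same plywood tray outside, in the other bay, also 45 to 60 mm out, but with eight small compartments full of metal screws. Origin and axes as for the fittings tray.
- dock: Fixed 12 mm plywood board, 502 mm (y), x -110 to 120 mm, with 3 guide strips along x (18 mm wide, tops at 40 mm) and a back stop. Origin: bench level, middle guide, at the guides' front ends; x into the bays, away from the robot. Bays: centres y = +-121 mm, 224 mm wide, x = 0 to 100 mm. A tray fully home touches the stop, front flush with the guides' ends, its origin at x = 50, z = 12 mm.
Mind the look-alikes: they are no part of the job. Leave any black or blue look-alike of the fittings_tray alone. What is shaped like the part that bears coupling_center but purple is not meant.

How it is judged:
At the end, for the whole second after the job is handed in: The fittings tray is within 10 mm of fully home, within 8 mm of flat on the board and 6 degrees of square; the coupling is in its middle compartment (centre within 32 mm along x, 34 mm along y, below 50 mm above the tray's underside); the screw tray has moved under 15 mm; the tray is at rest (x of fittings_tray in the frame of dock above 0.04 m and z of fittings_tray in the frame of dock below 0.02 m and angle between the x axis of fittings_tray and the x axis of dock, either way round below 0.1 rad and x of coupling_center in the frame of fittings_tray between -0.032 and 0.032 m and y of coupling_center in the frame of fittings_tray between -0.034 and 0.034 m and z of coupling_center in the frame of fittings_tray below 0.05 m and distance of screw_tray from where it was at the start of the episode below 0.015 m and linear speed of fittings_tray below 0.02 m/s); the robot touches nothing.
It also fails if it takes over 50 s, if anything falls off the work surface, if the arm or the gripper's body presses on something with over 40 N, if the wrist force passes 120 N, or if a joint passes its speed limit or range.

## Robot

A 6-joint arm with a two-finger parallel gripper is mounted at the origin on the work surface. World frame = base frame: x ahead of the robot, y to its left, z up, the work surface at z = 0. Lengths are in m, angles in rad, forces in N, time in s.
With the tool pointing down it reaches from about 0.3 to 0.875 m from the base axis. Payload 6.4 kg.
Tool frame: the origin (TCP) lies at the very end of the fingers, on their centre line; the grasp point (between the pads) lies 19 mm behind it (ctrl.grip_depth is the distance from the TCP to the grasp point, in m); z points along the fingers, y is the line along which they close (so a half turn about z gives the same grasp; the last joint's range is limited). The gripper opens to 85 mm and grips with 20 to 120 N. Pads are 22 mm wide; open, the fingers measure 114 mm over their backs; the gripper's body (76 mm by 85 mm) begins 54 mm behind the grasp point. The pads swing forward as they close: fully open they stand 13 mm farther back than shut.
Start: joints at [-1.443, 0.181, 1.607, -0, 1.354, -0.206], TCP at [0.188, -0.543, 0.231] pointing down, gripper open.
Joint ranges: [-2.99, 2.99], [-0.89, 2.07], [0.3, 2.58], [-1.14, 4.28], [0, 2.63], [-3.12, 3.12]. Speed limits (rad/s): [2.57, 2.57, 3.01, 3.14, 3.14, 3.14].

## Interface

Orientations are given as a unit quaternion [w, x, y, z].
In Python, from cell import ctrl, vision gives the robot as it stands.
- The arm moves only by the tool jog_arm, never from a script. Its argument "steps" is a list of rows, each a list of 5 numbers: the finger opening in mm, from 0 to 85.4, then the shift along the world's x, y, z in mm, then the turn about the world's z in degrees. In form: [[jaw, x, y, z, yaw], ...]. A call has 1 to 20 rows; each row is the pose to reach, as a shift and turn from the pose commanded when the call began; what a row does not reach only later rows make up. A row lasts 1/10 s, in which the tool goes at most 50 mm and 8.59 degrees, less where a joint would pass 70% of its speed; a pose out of reach is approached as far as the arm can. A call with a gripper value outside its range is refused whole. The fingers move at their own pace and stop on an object; "force" is the grip in N (left out, the last holds). Time passes only in rows, so rows that repeat a pose let the fingers close. It gives the time, the measured TCP pose, the force, the opening and the grip force at its end, in the units of the state.
- ctrl.sense(): the state, without advancing time (a new reading comes with each control period).
- vision.read_camera(name): name is "side" or "top" or "wrist"; returns a dict with "frame" (400x640x3 uint8, blue, green, red), "depth" (400x640 float32, m along the optical axis (not along the pixel's ray), 0 where there is no reading), "fx", "fy", "cx", "cy" (pixels), "k1" (the pictures are not rectified: a ray, as slopes to the right and down, at radius r is drawn at 1 + k1 r^2 times it, then the intrinsics apply), "rvec" (rotation vector, rad) and "tvec" (3), from world to camera coordinates, as OpenCV has them; the wrist camera has in their place "T_tool_cam" (4x4, takes a point from camera to tool coordinates, whose origin is the TCP and whose axes are the flange's). Camera axes: x right, y down, z forward; pixel columns grow to the right and rows downward; lengths in m; the calibration is good to about 2 mm. A picture is of the moment at which its call begins: read the wrist's pose just before it.
- ctrl.close_job(): hands the job in; it is judged then, once.
The state is a dict: "time": time; "joint_pos": joint angles; "joint_vel": joint speeds; "joint_efforts": joint torques, N m; "tcp_pos": TCP position; "ee_rot": TCP orientation; "contact_force": force on the tool from outside, world axes, zero at the start; "moment": the same for the moment, N m; "opening": finger opening in m; "gripper_force": force on a finger pad.
Only numpy, scipy, OpenCV 4.12 (cv2) and the standard library are available. Lean on these libraries where they do the work, as an engineer would, in place of code of your own. Each camera call takes 0.05 s, during which the arm holds its last target. There are 200 camera calls.

## Working session

There is one attempt and no reset: what is moved stays moved. The work goes in short steps, Python scripts to look and compute and a tool call to move; the robot and the scene stay as the last step left them, time stands still between calls to the robot, and variables do not carry over. Pictures are saved under pics/ and viewed, at most 10 in all, crops included, and the job is handed in when it is done.

Besides the shell and the picture viewer there is one more tool, called after ">>>" by a JSON object that holds its "op" and its "data", one argument or row to a line. jog_arm: Moves the arm, as the interface text tells. Its arguments: {"type":"object","properties":{"steps":{"type":"array"},"force":{"type":"number"}},"required":["steps"]}

```bash
mkdir -p pics; cat > h.py <<'E'
import numpy as np, cv2
from cell import ctrl, vision
from scipy.spatial.transform import Rotation as R
def save(n):
    c=vision.read_camera(n); np.savez(f'pics/{n}.npz',**c); return c
def world(c,T=None):
    """per-pixel world points from depth; T = world<-cam"""
    h,w=c['depth'].shape; u,v=np.meshgrid(np.arange(w),np.arange(h))
    x=(u-c['cx'])/c['fx']; y=(v-c['cy'])/c['fy']; a,b=x.copy(),y.copy()
    for _ in range(8):
        s=1+c['k1']*(a*a+b*b); a,b=x/s,y/s
    d=c['depth']; P=np.stack([a*d,b*d,d],-1)
    if T is None:
        Rm=cv2.Rodrigues(np.array(c['rvec'],float))[0]; t=np.array(c['tvec'],float).ravel()
        return (P-t)@Rm
    return P@T[:3,:3].T+T[:3,3]
def wristT(c,s):
    q=s['ee_rot']; M=np.eye(4); M[:3,:3]=R.from_quat([q[1],q[2],q[3],q[0]]).as_matrix(); M[:3,3]=s['tcp_pos']
    return M@np.array(c['T_tool_cam'])
E
python3 - <<'E'
from h import *
for n in('top','side'):
    c=save(n); cv2.imwrite(f'pics/{n}0.png',c['frame']); print(n,c['tvec'],c['k1'],(c['depth']>0).mean())
s=ctrl.sense(); print(s['time'],s['tcp_pos'],s['ee_rot'])
E
```

```text
top [0.03821684 0.42423899 1.15166242] 0.024536883060290362 0.995953125
side [0.44850254 0.07995255 1.12954821] -0.033259342537214485 0.99597265625
0.1 [ 0.1883423  -0.5427457   0.23047102] [-8.09779336e-04  9.86106943e-01  1.66109720e-01  3.39115406e-05]
```

View pics/top0.png

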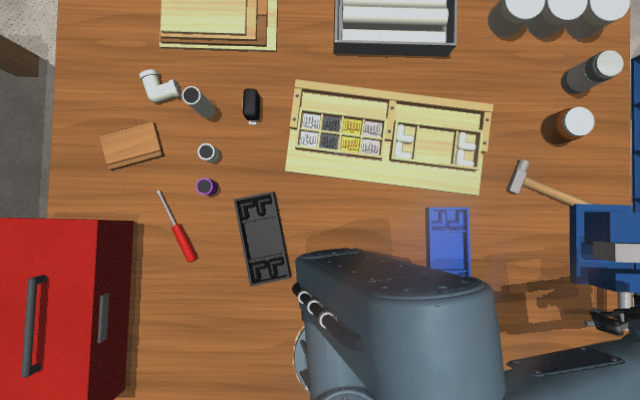

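View pics/side0.png

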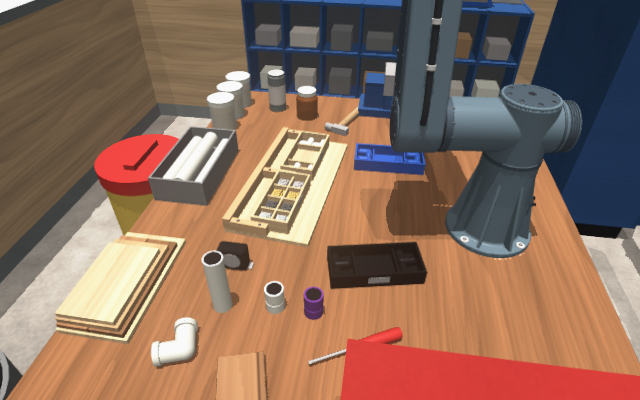

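The top view shows the white coupling at (208,153), the tall pipe at (195,98) and the purple decoy at (207,187). In the dock, the screw tray is in the left bay around (345,133) and the fittings tray in the right bay around (435,145), with its empty middle at about (435,145).

```bash
python3 - <<'E'
from h import *
c=dict(np.load('pics/top.npz')); P=world(c)
Z=P[...,2]
def rect(m,x0,x1,y0,y1):
    k=np.zeros_like(m);k[y0:y1,x0:x1]=1;return m&k
m=rect((Z>.05)&(Z<.07),190,228,140,168); p=P[m]; print('coupling',m.sum(),(p.max(0)+p.min(0))/2,np.ptp(p,axis=0),np.median(p[:,2]))
s=dict(np.load('pics/side.npz')); Q=world(s); m2=rect((Q[...,2]>.05)&(Q[...,2]<.07),260,290,275,315)
p=Q[m2]; print('side',m2.sum(),(p.max(0)+p.min(0))/2)
# dock points
m=rect((Z>.006)&(Z<.1),280,500,75,200)
(cx,cy),(w,h),a=cv2.minAreaRect(P[m][:,:2].astype(np.float32)); print('dock rect',cx,cy,w,h,a)
print(np.histogram(Z[m],bins=np.arange(.006,.08,.004)))
vis=np.zeros(Z.shape+(3,),np.uint8)
for lo,hi,col in((.006,.016,(90,90,90)),(.016,.034,(255,0,0)),(.034,.046,(0,255,0)),(.046,.058,(0,0,255)),(.058,.09,(255,255,255))):
    vis[(Z>lo)&(Z<hi)]=col
v=np.vstack([cv2.resize(i[70:200,275:505],(800,452//1),interpolation=cv2.INTER_NEAREST)[:, :] for i in(c['frame'],vis)])
cv2.imwrite('pics/dock.png',cv2.resize(v,(528,600)))
E
```

```text
coupling 243 [0.50477517 0.33953752 0.05870708] [0.04022234 0.04155496 0.01686362] 0.06097542457003635
side 300 [0.50362098 0.33922037 0.05694676]
dock rect 0.5611938238143921 -0.11679869890213013 0.3242458999156952 0.5623393058776855 1.4038010835647583
(array([1224, 4896, 2472, 1146,  830, 1155,  887,  913, 1384, 1203, 1128,
        887,  262,    7,    0,    0,    0,    0]), array([0.006, 0.01 , 0.014, 0.018, 0.022, 0.026, 0.03 , 0.034, 0.038,
       0.042, 0.046, 0.05 , 0.054, 0.058, 0.062, 0.066, 0.07 , 0.074,
       0.078]))
```

View pics/dock.png

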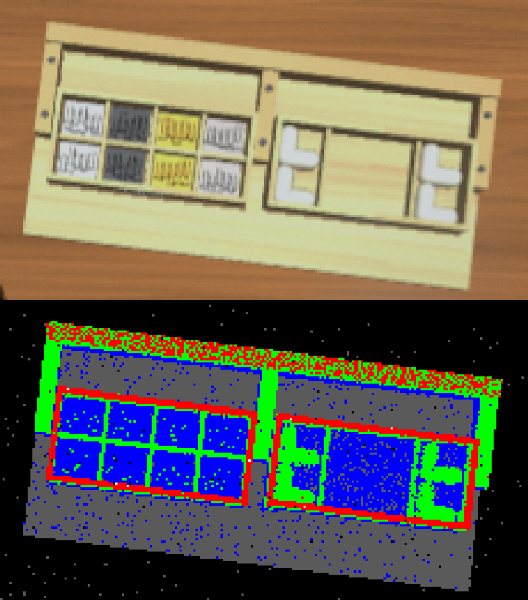

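The crop shows the dock turned a few degrees. Both tray rims (red) are clear, and the guides and back stop lie at 40–46 mm. Next I fit the rectangles.

```bash
python3 - <<'E'
from h import *
c=dict(np.load('pics/top.npz')); P=world(c);Z=P[...,2]
u,v=np.meshgrid(np.arange(640),np.arange(400))
base=((Z>.047)&(Z<.058)).astype(np.uint8)
n,l,st,_=cv2.connectedComponentsWithStats(base)
for i in range(1,n):
    if st[i,4]>150:
        p=P[l==i][:,:2]; print(st[i],cv2.minAreaRect(p.astype(np.float32)))
# board + all : front edge of the board and side edges
roi=(u>280)&(u<500)&(v>75)&(v<200)
b=(roi&(Z>.008)&(Z<.06)).astype(np.uint8); b=cv2.morphologyEx(b,cv2.MORPH_OPEN,np.ones((5,5),np.uint8))
n,l,st,_=cv2.connectedComponentsWithStats(b); i=1+st[1:,4].argmax(); print('dock',cv2.minAreaRect(P[l==i][:,:2].astype(np.float32)))
g=(roi&(Z>.035)&(Z<.045))
rng=lambda m:print(m.sum())
E
```

```text
[ 161    0   85   34 2145] ((0.8467808365821838, 0.361666202545166), (0.08653521537780762, 0.21105223894119263), 0.9115875363349915)
[343   0 103   8 506] ((0.8938717246055603, -0.11861085891723633), (0.0163777694106102, 0.25871962308883667), 0.9629456996917725)
[ 342   29  104   14 1040] ((0.8109598159790039, -0.1184857189655304), (0.26062875986099243, 0.030773954465985298), 89.82820129394531)
[334  44  94   6 154] ((0.77964186668396, -0.08579971641302109), (0.23376192152500153, 0.004319608211517334), 89.58885192871094)
[295 107  92  52 660] ((0.5609631538391113, 0.009349718689918518), (0.22028189897537231, 0.10396170616149902), 84.45010375976562)
[391 119  93  51 676] ((0.5386186242103577, -0.23165035247802734), (0.22254541516304016, 0.10310155153274536), 84.6510238647461)
dock ((0.5549641847610474, -0.11171984672546387), (0.5038147568702698, 0.2333897352218628), 84.24932861328125)
```

>>> {"op": "jog_arm", "data": {
  "steps": [
    [85,260,450,20,-25],
    [85,260,450,20,-25],
    [85,260,450,20,-25],
    [85,260,450,20,-25],
    [85,260,450,20,-25],
    [85,260,450,20,-25],
    [85,260,450,20,-25],
    [85,260,450,20,-25],
    [85,260,450,20,-25],
    [85,260,450,20,-25],
    [85,260,450,20,-25],
    [85,260,450,20,-25],
    [85,316,882,20,-25],
    [85,316,882,20,-25],
    [85,316,882,20,-25],
    [85,316,882,20,-25],
    [85,316,882,20,-25],
    [85,316,882,20,-25],
    [85,316,882,20,-25],
    [85,316,882,20,-25]
  ],
  "force": 30
}}

```text
time: 2.1
tcp_pos: [0.5002, 0.304, 0.2509]
ee_rot: [0.0, 0.999, -0.052, -0.0]
contact_force: [1.6, -0.2, 0.9]
opening: 0.0848
gripper_force: 0.0
```

>>> {"op": "jog_arm", "data": {
  "steps": [
    [85,0,0,0,0],
    [85,0,0,0,0],
    [85,0,0,0,0]
  ]
}}

```text
time: 2.4
tcp_pos: [0.5, 0.3017, 0.2509]
ee_rot: [0.001, 0.999, -0.052, -0.0]
contact_force: [-0.3, -0.4, -1.0]
opening: 0.0851
gripper_force: 0.0
```

```bash
python3 - <<'E'
from h import *
s=ctrl.sense(); c=save('wrist'); P=world(c,wristT(c,s)); Z=P[...,2]
cv2.imwrite('pics/w1.png',c['frame'])
print(s['tcp_pos'])
m=((Z>.055)&(Z<.066)).astype(np.uint8)
n,l,st,_=cv2.connectedComponentsWithStats(m)
for i in range(1,n):
    if st[i,4]>200:
        p=P[l==i]; print(st[i],cv2.minEnclosingCircle(p[:,:2].astype(np.float32)),np.median(p[:,2]),np.median(c['frame'][l==i],axis=0))
m=(Z>.1)&(np.abs(P[...,0]-.55)<.15)&(np.abs(P[...,1]-.34)<.15);p=P[m]
if len(p):print('tall',p.min(0),p.max(0))
E
```

```text
[0.4999664  0.30166576 0.25085584]
[ 353    4   38   78 2411] ((0.6294357776641846, 0.23613715171813965), 0.03569437935948372) 0.06425423506670258 [53. 51. 54.]
[ 270  156   37   37 1038] ((0.5047949552536011, 0.3383941352367401), 0.02101927623152733) 0.060229517183967074 [77.  72.5 74.5]
[280 226  34  32 863] ((0.4193996787071228, 0.3399806320667267), 0.021395407617092133) 0.06014475449934975 [77. 50. 64.]
[ 12 324  64  12 309] ((0.3287651836872101, 0.6901364326477051), 0.04120201617479324) 0.06074649141256039 [12. 15. 80.]
tall [0.48042311 0.22649623 0.10015813] [0.64099539 0.37553236 0.3934318 ]
```

View pics/w1.png

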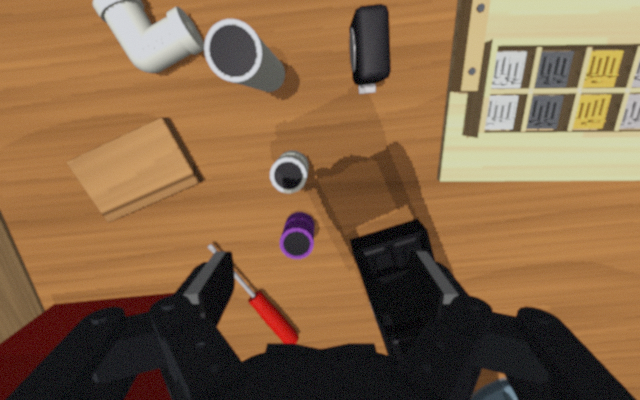

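The coupling is in the wrist view at (289,172), and the purple decoy at (297,236). The tall pipe stands ahead at about (240,55), so I check the camera's clearance to it.

```bash
python3 - <<'E'
from h import *
c=dict(np.load('pics/wrist.npz')); s=ctrl.sense(); T=wristT(c,s); print(np.array(c['T_tool_cam']).round(3)); print(T[:3,3]-s['tcp_pos'])
P=world(c,T); m=(P[...,2]>.13)&(P[...,2]<.16); m[:, :190]=0; m[:,290:]=0; m[120:]=0
print(cv2.minEnclosingCircle(P[m][:,:2].astype(np.float32)),P[m][:,2].mean())
E
```

```text
[[ 0.    -0.956 -0.292  0.074]
 [ 1.     0.001 -0.001  0.   ]
 [ 0.001 -0.292  0.956 -0.143]
 [ 0.     0.     0.     1.   ]]
[ 0.07379772 -0.00784432  0.14260497]
((0.6206398010253906, 0.35424450039863586), 0.02169291488826275) 0.1499136090985308
```

>>> {"op": "jog_arm", "data": {
  "steps": [
    [85,5,37,0,-8],
    [85,5,37,0,-16],
    [85,5,37,-40,-20],
    [85,5,37,-80,-20],
    [85,5,37,-120,-20],
    [85,5,37,-150,-20],
    [85,5,37,-175,-20],
    [85,5,37,-195,-20],
    [85,5,37,-210,-20],
    [85,5,37,-220,-20],
    [85,5,37,-225,-20],
    [85,5,37,-225,-20],
    [35,5,37,-225,-20],
    [35,5,37,-225,-20],
    [35,5,37,-225,-20],
    [35,5,37,-225,-20],
    [35,5,37,-225,-20],
    [35,5,37,-225,-20],
    [35,5,37,-225,-20],
    [35,5,37,-225,-20]
  ],
  "force": 30
}}

```text
time: 4.45
tcp_pos: [0.5054, 0.3408, 0.0272]
ee_rot: [-0.0, 0.975, -0.224, 0.001]
contact_force: [0.4, 0.5, 5.9]
opening: 0.0413
gripper_force: 30.6
```

>>> {"op": "jog_arm", "data": {
  "steps": [
    [35,0,0,20,0],
    [35,0,0,60,0],
    [35,0,0,100,0],
    [35,0,0,130,8],
    [35,2,-30,130,16],
    [35,4,-65,130,20],
    [35,6,-105,130,20],
    [35,9,-150,130,20],
    [35,12,-195,130,20],
    [35,15,-240,130,20],
    [35,18,-285,130,20],
    [35,20,-330,130,20],
    [35,23,-375,130,20],
    [35,26,-420,130,20],
    [35,28,-465,130,20],
    [35,30,-505,130,20],
    [35,32,-540,130,20],
    [35,33,-562,130,20],
    [35,33,-572,130,20],
    [35,33,-572,130,20]
  ]
}}

```text
time: 6.45
tcp_pos: [0.5375, -0.2323, 0.1559]
ee_rot: [-0.0, 0.999, -0.052, -0.0]
contact_force: [0.4, 0.5, -0.5]
opening: 0.0413
gripper_force: 30.6
```

```bash
python3 - <<'E'
from h import *
s=ctrl.sense(); c=save('wrist'); s2=dict(s); P=world(c,wristT(c,s)); Z=P[...,2]
cv2.imwrite('pics/w2.png',c['frame']); print(s['tcp_pos'],s['opening'],s['gripper_force'],s['joint_pos'])
E
```

```text
[ 0.53746778 -0.23233702  0.15587777] 0.04127449426193758 30.625187158584595 [-6.10608973e-01  2.80829010e-01  1.64640869e+00  4.19132763e-05
  1.21502412e+00  1.06433591e+00]
```

View pics/w2.png

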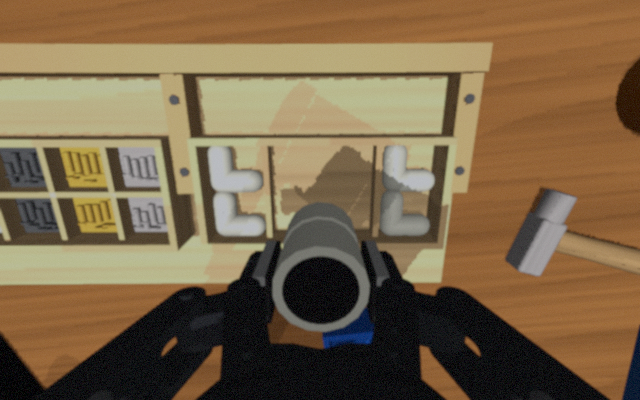

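The wrist view shows the held coupling at (320,270), lined up with the empty middle compartment, which spans about (272–377, 145–240). Lowering it now.

>>> {"op": "jog_arm", "data": {
  "steps": [
    [35,1,0,-40,0],
    [35,1,0,-70,0],
    [35,1,0,-90,0],
    [35,1,0,-100,0],
    [35,1,0,-106,0],
    [35,1,0,-109,0],
    [35,1,0,-110,0],
    [35,1,0,-110,0],
    [58,1,0,-110,0],
    [58,1,0,-110,0],
    [58,1,0,-110,0],
    [58,1,0,-110,0],
    [58,1,0,-90,0],
    [58,1,0,-60,0],
    [58,1,0,-20,0],
    [58,1,0,20,0],
    [58,1,0,40,0],
    [58,1,0,40,0]
  ]
}}

```text
time: 8.3
tcp_pos: [0.5409, -0.233, 0.2007]
ee_rot: [0.002, 0.999, -0.051, 0.003]
contact_force: [-0.3, -0.1, -0.0]
opening: 0.0577
gripper_force: 0.0
```

```bash
python3 - <<'E'
from h import *
s=ctrl.sense(); c=save('wrist'); P=world(c,wristT(c,s)); Z=P[...,2]
print(s['tcp_pos'])
for lo,hi in((.047,.058),(.07,.083)):
    m=((Z>lo)&(Z<hi)).astype(np.uint8); n,l,st,_=cv2.connectedComponentsWithStats(m)
    for i in range(1,n):
        if st[i,4]>250: p=P[l==i]; print(lo,st[i],cv2.minAreaRect(p[:,:2].astype(np.float32)),np.median(p[:,2]))
cv2.imwrite('pics/w3.png',c['frame'])
E
```

```text
[ 0.54089966 -0.23295407  0.20065054]
0.047 [611  61  29  79 813] ((0.5885631442070007, -0.5245240926742554), (0.07136508822441101, 0.023999348282814026), 8.083317756652832) 0.052385781003305376
0.047 [ 207  137  228   97 4197] ((0.5385706424713135, -0.233801931142807), (0.22106030583381653, 0.10033662617206573), 84.23656463623047) 0.051760230460937084
0.047 [   0  139  199   98 3408] ((0.5604645013809204, -0.00043914467096328735), (0.2070360630750656, 0.10100586712360382), 84.43577575683594) 0.052015236270927745
0.07 [ 298  170   45   46 1563] ((0.5399721264839172, -0.23245468735694885), (0.041120778769254684, 0.04092437028884888), 11.751230239868164) 0.07822512408577093
```

View pics/w3.png

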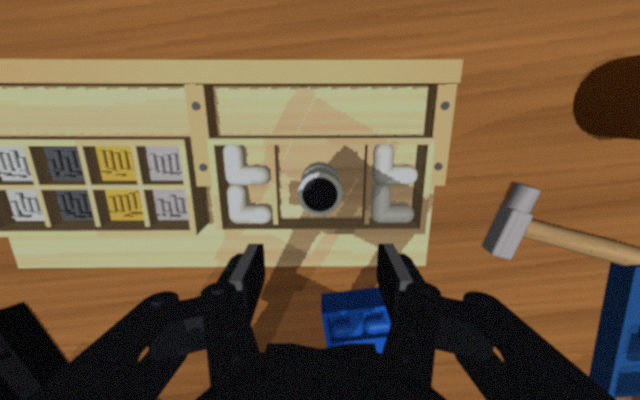

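The coupling stands upright and centred in the compartment at (320,190), and the tray hasn't shifted. Next I close the fingers and go down in front of the tray's centre line.

>>> {"op": "jog_arm", "data": {
  "steps": [
    [0,-45,4,0,0],
    [0,-86,8,0,0],
    [0,-86,8,0,0],
    [0,-86,8,-40,0],
    [0,-86,8,-80,0],
    [0,-86,8,-120,0],
    [0,-86,8,-145,0],
    [0,-86,8,-160,0],
    [0,-86,8,-168,0],
    [0,-86,8,-173,0],
    [0,-86,8,-173,0],
    [0,-86,8,-173,0],
    [0,-86,8,-173,0]
  ]
}}

```text
time: 9.65
tcp_pos: [0.4535, -0.2241, 0.0242]
ee_rot: [0.001, 0.999, -0.051, 0.001]
contact_force: [0.5, 0.3, -0.7]
opening: -0.0005
gripper_force: 0.0
```

>>> {"op": "jog_arm", "data": {
  "steps": [
    [0,6,-0.6,0,0],
    [0,12,-1.2,0,0],
    [0,17,-1.7,0,0],
    [0,21,-2.1,0,0],
    [0,25,-2.5,0,0],
    [0,29,-2.8,0,0],
    [0,33,-3.2,0,0],
    [0,37,-3.6,0,0],
    [0,41,-4.0,0,0],
    [0,45,-4.4,0,0],
    [0,49,-4.8,0,0],
    [0,53,-5.2,0,0],
    [0,57,-5.6,0,0],
    [0,60,-5.9,0,0],
    [0,63,-6.2,0,0],
    [0,65,-6.4,0,0]
  ]
}}

```text
time: 11.25
tcp_pos: [0.5181, -0.23, 0.0233]
ee_rot: [0.0, 0.999, -0.051, 0.0]
contact_force: [-3.0, 0.1, 0.2]
opening: 0.0003
gripper_force: 1.1
```

Sliding freely at 3 N. I continue in small steps until it reaches the stop.

>>> {"op": "jog_arm", "data": {
  "steps": [
    [0,2,-0.2,0,0],
    [0,4,-0.4,0,0],
    [0,6,-0.6,0,0],
    [0,7,-0.7,0,0],
    [0,7,-0.7,0,0]
  ]
}}

```text
time: 11.75
tcp_pos: [0.5251, -0.2308, 0.0234]
ee_rot: [0.0, 0.999, -0.051, 0.0]
contact_force: [-0.9, -0.6, -0.9]
opening: 0.0
gripper_force: 0.4
```

```bash
python3 - <<'E'
from h import *
s=ctrl.sense(); c=save('top'); P=world(c); Z=P[...,2]; print(s['tcp_pos'],s['contact_force'])
m=((Z>.047)&(Z<.058)).astype(np.uint8); n,l,st,_=cv2.connectedComponentsWithStats(m)
for i in range(1,n):
    if st[i,4]>100 and st[i,1]>60: print(st[i],cv2.minAreaRect(P[l==i][:,:2].astype(np.float32)))
E
```

```text
[ 0.52514981 -0.23077718  0.02336651] [-0.90229028 -0.62633688 -0.89858358]
[393  91  56  52 403] ((0.6013950705528259, -0.18339738249778748), (0.14135624468326569, 0.12174706906080246), 83.3694076538086)
[295 107  92  52 673] ((0.5611381530761719, 0.00958021730184555), (0.22039741277694702, 0.10350432991981506), 84.02460479736328)
[115 239  11 149 301] ((0.10965530574321747, 0.5320208072662354), (0.006211203057318926, 0.3509310483932495), 89.77023315429688)
```

>>> {"op": "jog_arm", "data": {
  "steps": [
    [0,1,-0.1,0,0],
    [0,2,-0.2,0,0],
    [0,3,-0.3,0,0],
    [0,3,-0.3,0,0]
  ]
}}

```text
time: 12.2
tcp_pos: [0.5279, -0.2311, 0.0234]
ee_rot: [0.0, 0.999, -0.051, -0.0]
contact_force: [-2.5, -0.7, 1.2]
opening: -0.0001
gripper_force: 1.5
```

>>> {"op": "jog_arm", "data": {
  "steps": [
    [0,1,-0.1,0,0],
    [0,2,-0.2,0,0],
    [0,3,-0.3,0,0],
    [0,3,-0.3,0,0]
  ]
}}

```text
time: 12.6
tcp_pos: [0.5278, -0.2307, 0.0226]
ee_rot: [-0.001, 0.999, -0.051, -0.003]
contact_force: [-13.8, 0.3, 7.2]
opening: 0.0003
gripper_force: 7.1
```

The force has risen to about 14 N with no further travel, so the tray is against the stop. I back off, lift and check.

>>> {"op": "jog_arm", "data": {
  "steps": [
    [0,-8,1,0,0],
    [0,-25,2,0,0],
    [0,-40,4,0,0],
    [0,-40,4,40,0],
    [0,-40,4,90,0],
    [0,-40,4,140,0],
    [0,-40,4,180,0],
    [0,-40,4,180,0],
    [0,-40,4,180,0]
  ]
}}

```text
time: 13.5
tcp_pos: [0.4918, -0.2278, 0.2047]
ee_rot: [0.001, 0.999, -0.051, 0.002]
contact_force: [0.1, 0.3, -0.7]
opening: -0.0002
gripper_force: 0.0
```

```bash
python3 - <<'E'
from h import *
s=ctrl.sense(); c=save('wrist'); P=world(c,wristT(c,s)); Z=P[...,2]
print(s['tcp_pos'])
for lo,hi in((.047,.058),(.07,.083)):
    m=((Z>lo)&(Z<hi)).astype(np.uint8); n,l,st,_=cv2.connectedComponentsWithStats(m)
    for i in range(1,n):
        if st[i,4]>250: p=P[l==i]; print(lo,st[i],cv2.minAreaRect(p[:,:2].astype(np.float32)),np.median(p[:,2]))
cv2.imwrite('pics/w4.png',c['frame'])
E
```

```text
[ 0.4918409  -0.22776995  0.20474369]
0.047 [623  13  17  67 652] ((0.586948037147522, -0.5197028517723083), (0.0560806542634964, 0.013620329089462757), 10.252906799316406) 0.05201642220611202
0.047 [ 195   18  254  120 5621] ((0.5901671648025513, -0.23903313279151917), (0.2251039296388626, 0.10316075384616852), 84.12498474121094) 0.051867370069576035
0.047 [   0   84  195  105 3428] ((0.5605217814445496, -0.005777612328529358), (0.19650419056415558, 0.09982825815677643), 84.17195129394531) 0.05204308786075848
0.07 [ 296   52   49   53 2029] ((0.5891039371490479, -0.23749741911888123), (0.04067172110080719, 0.040826741605997086), 34.786643981933594) 0.07836015112601569
```

View pics/w4.png

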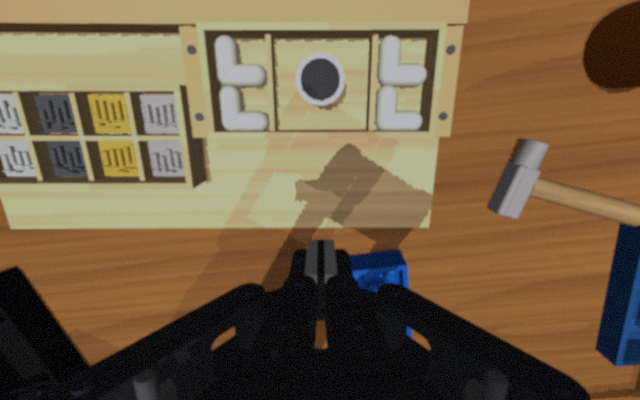

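The tray's front is flush with the guide ends (row ~133) against the stop. The coupling is centred at (320,80), and the screw tray hasn't moved.

```bash
python3 -c "
from cell import ctrl
print(ctrl.close_job())"
```

```text
the job is handed in; nothing more can be done
None
```

The coupling stands centred in the middle compartment, the fittings tray is fully home against the back stop, the screw tray is where it was, and the job has been handed in; no verdict came back.

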